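# Sort the finished mosquito-larva samples at the microscope bench

## Task

Put away the five finished samples that stand loose on the bench: stand the two loose purple-capped jars in the free bays of the purple rack and the loose grey-capped jar in a free bay of the grey rack, one jar to a bay, all upright on the bay floor. Stack the two Petri dishes flat in the white enamel tray, well inside its rim, the large one on the tray's floor and the small one centred on its lid. Set each thing down gently rather than dropping it, and leave the jars that are already in the racks where they are.

Things in the scene. Friction and masses are not known exactly. Their poses are not given: they have to be found in the camera images.
- purple_jar_1: a screw-capped sample jar standing upright: frosted white body 36 mm in diameter, purple screw cap 39 mm in diameter (the top 14 mm), paper label with a purple stripe, 61 mm tall, about 45 g. Origin: centre of its underside; z is up through the cap. Loose on the bench; one of the two purple-capped jars to be stored (they are alike).
- purple_jar_2: a screw-capped sample jar standing upright: frosted white body 36 mm in diameter, purple screw cap 39 mm in diameter (the top 14 mm), paper label with a purple stripe, 61 mm tall, about 45 g. Origin: centre of its underside; z is up through the cap. Loose on the bench; the other purple-capped jar to be stored.
- grey_jar: a screw-capped sample jar standing upright: frosted white body 36 mm in diameter, dark grey screw cap 39 mm in diameter (the top 14 mm), paper label with a grey stripe, 61 mm tall, about 45 g. Origin: centre of its underside; z is up through the cap. Loose on the bench, to be stored.
- large_dish: the larger of two closed clear Petri dishes with a flat lid and white filter paper with dark specks inside: 60 mm in diameter, 16 mm tall, about 45 g, lying flat on the bench. Lid and dish hold together; grip it across its diameter. Origin: centre of its underside; z is up.
- small_dish: the smaller closed clear Petri dish with white filter paper with dark specks inside: 40 mm in diameter, 12 mm tall, about 22 g, lying flat on the bench. Lid and dish hold together; grip it across its diameter. Origin: centre of its underside; z is up.
- purple_rack: fixed purple plastic rack, an open box 62 mm (x) by 180 mm (y, its long axis), 30 mm high, a carrying lip 12 mm further out at each end. Dividers 26 mm high make three square bays in a row, 56 mm inside, centred at y = -59, 0, +59 mm; walls and floor 3 mm (a jar in it stands 3 mm above the bench). Origin: centre of the underside. Its middle bay (y = 0) already holds a purple-capped jar; the two end bays are free.
- grey_rack: fixed dark grey plastic rack, an open box 62 mm (x) by 180 mm (y, its long axis), 30 mm high, a carrying lip 12 mm further out at each end. Dividers 26 mm high make three square bays in a row, 56 mm inside, centred at y = -59, 0, +59 mm; walls and floor 3 mm (a jar in it stands 3 mm above the bench). Origin: centre of the underside. Its end bay at y = +59 mm already holds a grey-capped jar; the other two bays are free.
- enamel_tray: a fixed shallow white enamel tray with a dark blue rim, 130 mm (x) by 180 mm (y) and 20 mm high outside, empty. Walls and floor are 3 mm thick, so a dish in it lies 3 mm above the bench. Origin: centre of the underside; z is up.
- stored_purple_jar: a purple-capped jar just like the loose ones, already standing in the middle bay of the purple rack (loose in the bay, not fixed). It stays there. Origin: centre of its underside; z is up.
- stored_grey_jar: a grey-capped jar just like the loose one, already standing in the end bay of the grey rack at y = +59 mm (loose in the bay, not fixed). It stays there. Origin: centre of its underside; z is up.
There are look-alikes about, which are no part of the job. What is shaped like the large_dish but green or orange is not meant.

How it is judged (in metres and radians):
At the end, for the whole second after the job is handed in: All five released and at rest: jars upright (0.12 rad) on bay floors of their own rack, one to a bay, stored jars still there; large dish flat on the tray floor, centre within 40 mm (x) and 65 mm (y) of the tray's; small dish flat on its lid, centres within 12 mm (x of purple_jar_1 in the frame of purple_rack between -0.015 and 0.015 m and y of purple_jar_1 in the frame of purple_rack between -0.075 and 0.075 m and z of purple_jar_1 in the frame of purple_rack between -0.002 and 0.008 m and angle between each of purple_jar_1, purple_jar_2, grey_jar, stored_purple_jar, stored_grey_jar, large_dish, small_dish's own z axis and vertical below 0.12 rad and x of purple_jar_2 in the frame of purple_rack between -0.015 and 0.015 m and y of purple_jar_2 in the frame of purple_rack between -0.075 and 0.075 m and z of purple_jar_2 in the frame of purple_rack between -0.002 and 0.008 m and x of grey_jar in the frame of grey_rack between -0.015 and 0.015 m and y of grey_jar in the frame of grey_rack between -0.075 and 0.075 m and z of grey_jar in the frame of grey_rack between -0.002 and 0.008 m and x of stored_purple_jar in the frame of purple_rack between -0.015 and 0.015 m and y of stored_purple_jar in the frame of purple_rack between -0.075 and 0.075 m and z of stored_purple_jar in the frame of purple_rack between -0.002 and 0.008 m and x of stored_grey_jar in the frame of grey_rack between -0.015 and 0.015 m and y of stored_grey_jar in the frame of grey_rack between -0.075 and 0.075 m and z of stored_grey_jar in the frame of grey_rack between -0.002 and 0.008 m and x of large_dish in the frame of enamel_tray between -0.04 and 0.04 m and y of large_dish in the frame of enamel_tray between -0.065 and 0.065 m and z of large_dish in the frame of enamel_tray between -0.002 and 0.008 m and horizontal distance between small_dish and large_dish below 0.012 m and z of small_dish in the frame of large_dish between 0.012 and 0.02 m and linear speed of each of purple_jar_1, purple_jar_2, grey_jar, large_dish, small_dish below 0.02 m/s and angular speed of each of purple_jar_1, purple_jar_2, grey_jar, large_dish, small_dish below 0.3 rad/s); the robot touches nothing.
It fails at once if a jar or dish is dropped or thrown (moves faster than 0.9 m/s, a fall of some 40 mm, while no finger holds it) ((linear speed of purple_jar_1 above 0.9 m/s and contact force between the fingers and purple_jar_1 below 0.01 N) or (linear speed of purple_jar_2 above 0.9 m/s and contact force between the fingers and purple_jar_2 below 0.01 N) or (linear speed of grey_jar above 0.9 m/s and contact force between the fingers and grey_jar below 0.01 N) or (linear speed of large_dish above 0.9 m/s and contact force between the fingers and large_dish below 0.01 N) or (linear speed of small_dish above 0.9 m/s and contact force between the fingers and small_dish below 0.01 N)).
It fails at once if a jar that was already in a rack is taken out or knocked over (moves more than 25 mm or tips more than 0.4 rad) (distance of any of stored_purple_jar, stored_grey_jar from where it was at the start of the episode above 0.025 m or angle between any of stored_purple_jar, stored_grey_jar's own z axis and vertical above 0.4 rad).
It also fails if it takes over 125 s, if anything falls off the work surface, if the arm or the gripper's body presses on something with over 40 N, if the wrist force passes 120 N, or if a joint passes its speed limit or range.

## Robot

A 6-joint arm with a two-finger parallel gripper is mounted at the origin on the work surface. World frame = base frame: x ahead of the robot, y to its left, z up, the work surface at z = 0. Lengths are in mm, angles in rad, forces in N, time in s.
With the tool pointing down it reaches from about 275 to 750 mm from the base axis. Payload 10.2 kg.
Tool frame: the origin (TCP) lies midway between the tips of the shut fingers; the grasp point (between the pads) lies 19 mm behind it; z points along the fingers, y is the line along which they close (so a half turn about z gives the same grasp; the last joint's range is limited). The gripper opens to 85 mm and grips with 20 to 120 N. Pads are 22 mm wide; open, the fingers measure 114 mm over their backs; the gripper's body (76 mm by 85 mm) begins 54 mm behind the grasp point. The pads swing forward as they close: fully open they stand 13 mm farther back than shut.
Start: joints at [0.94, 0.313, 1.498, -0, 1.331, -0.223], TCP at [208.223, 481.948, 231.294] pointing down, gripper open.
Joint ranges: [-2.94, 2.94], [-0.97, 2.17], [0.19, 2.56], [-1.23, 4.37], [0.02, 3.11], [-2.88, 2.88]. Speed limits (rad/s): [2.39, 2.39, 3.01, 3.14, 3.14, 3.14].

## Interface

Orientations are given as a unit quaternion [w, x, y, z].
In Python, from rig import ctrl gives the robot as it stands.
- The arm moves only by the tool send_rows, never from a script. Its argument "targets" is a list of rows, each an object with "offset": the shift along the world's x, y, z in cm, a list of three; "spin": the turn about the world's z in rad. A call has 1 to 8 rows; each row is the pose to reach, as a shift and turn from the pose commanded when the call began; what a row does not reach only later rows make up. A row lasts 1/12 s, in which the tool goes at most 41.7 mm and 7.16 degrees, less where a joint would pass 70% of its speed; a pose out of reach is approached as far as the arm can. A call with a gripper value outside its range is refused whole. "grip" is the opening, from 0 (shut) to 1 (fully open), set as the call begins (left out, the last holds). The fingers move at their own pace and stop on an object; "squeeze" is the grip in N (left out, the last holds). Time passes only in rows, so rows that repeat a pose let the fingers close. It gives the time, the measured TCP pose, the force, the opening and the grip force at its end, in the units of the state.
- ctrl.sense(): the state, without advancing time (a new reading comes with each control period).
- ctrl.capture(name): name is "scene" or "top" or "wrist"; returns (picture, depth): 384x512x3 uint8, red, green, blue; 384x512 float32, mm along the optical axis (not along the pixel's ray), 0 where there is no reading.
- ctrl.calibration(name): a dict with "fx", "fy", "cx", "cy" (pixels), "k1" (the pictures are not rectified: a ray, as slopes to the right and down, at radius r is drawn at 1 + k1 r^2 times it, then the intrinsics apply), "view" (4x4, takes a point from world to camera coordinates); the wrist camera has in their place "mount" (4x4, takes a point from camera to tool coordinates, whose origin is the TCP and whose axes are the flange's). Camera axes: x right, y down, z forward; pixel columns grow to the right and rows downward; lengths in mm; the calibration is good to about 2 mm. A picture is of the moment at which its call begins: read the wrist's pose just before it. calibration takes no time and is no camera call.
- ctrl.finish_job(): hands the job in; it is judged then, once.
Trained networks look in the newest picture that a camera, given by its name, has taken for a name from the list of things; names that differ only in an ending like _2 or _b are one class to them, and where a whole thing is asked for, a point or a joint stands for the part that bears it (a point fixed in the world has none). Each returns a list of dicts, best first, with "conf" (0 to 1); they miss things now and then, are a little off and sometimes report something else, mostly with a low value. They report only what shows in the picture. A call takes as long as a camera call. They do not tell look-alikes from the thing itself.
- ctrl.search_frame(camera, query): "box" ([left, top, right, bottom] in pixels, round what is visible of it).
- ctrl.place_of(camera, query): "uv" ([column, row] in pixels: a listed point, or the origin of a listed thing).
The state is a dict: "time_s": time; "joints": joint angles; "dq": joint speeds; "tau": joint torques, N m; "eef_pos": TCP position; "ee_rot": TCP orientation; "force": force on the tool from outside, world axes, zero at the start; "wrist_torque": the same for the moment, N m; "grip_width": opening from 0.0 (shut) to 1.0 (fully open); "grip_force": force on a finger pad.
Only numpy, scipy, OpenCV 4.12 (cv2) and the standard library are available. Lean on these libraries where they do the work, as an engineer would, in place of code of your own. Each camera call takes 0.05 s, during which the arm holds its last target. There are 200 camera calls.

## Working session

There is one attempt and no reset: what is moved stays moved. The work goes in short steps, Python scripts to look and compute and a tool call to move; the robot and the scene stay as the last step left them, time stands still between calls to the robot, and variables do not carry over. Pictures are saved under pics/ and viewed, at most 14 in all, crops included, and the job is handed in when it is done.

Besides the shell and the picture viewer there is one more tool, called after "Emit:" in YAML: its name, and indented under it one key for each argument. send_rows: Moves the arm, as the interface text tells. Its arguments: {"type":"object","properties":{"targets":{"type":"array"},"grip":{"type":"number"},"squeeze":{"type":"number"}},"required":["targets"]}

```bash
mkdir -p pics; ls; cat > h.py <<'E'
import numpy as np, cv2
from rig import ctrl
from scipy.spatial.transform import Rotation as R
def snap(cam,fn=None):
    s=ctrl.sense(); im,d=ctrl.capture(cam)
    if fn: cv2.imwrite('pics/'+fn,im[:,:,::-1])
    return s,im,d
def cam2world(cam,s):
    c=ctrl.calibration(cam)
    if 'view' in c: return c,np.linalg.inv(np.array(c['view']))
    T=np.eye(4); q=s['ee_rot']; T[:3,:3]=R.from_quat([q[1],q[2],q[3],q[0]]).as_matrix(); T[:3,3]=s['eef_pos']
    return c,T@np.array(c['mount'])
def rays(cam,s,uv):
    c,T=cam2world(cam,s); uv=np.asarray(uv,float).reshape(-1,1,2)
    K=np.array([[c['fx'],0,c['cx']],[0,c['fy'],c['cy']],[0,0,1]])
    n=cv2.undistortPoints(uv,K,np.array([c['k1'],0,0,0.]))[:,0]
    return n,T
def onplane(cam,s,uv,z):
    n,T=rays(cam,s,uv); d=np.c_[n,np.ones(len(n))]@T[:3,:3].T; o=T[:3,3]
    return o+d*((z-o[2])/d[:,2])[:,None]
def cloud(cam,s,d):
    v,u=np.mgrid[:384,:512]; n,T=rays(cam,s,np.stack([u,v],-1).reshape(-1,2))
    z=d.reshape(-1); P=np.c_[n*z[:,None],z]@T[:3,:3].T+T[:3,3]
    P[z==0]=np.nan
    return P.reshape(384,512,3)
E
python3 - <<'E'
from h import *
for cam in ['top','scene']:
    s,im,d=snap(cam,cam+'.png')
    np.savez(cam,im=im,d=d)
    for q in ['purple_jar_1','grey_jar','large_dish','small_dish','purple_rack','grey_rack','enamel_tray']:
        for r in ctrl.place_of(cam,q)[:5]:
            print(cam,q,np.round(r['uv']),round(r['conf'],2),np.round(onplane(cam,s,[r['uv']],0)[0]))
print(s)
E
```

```text
pics
top purple_jar_1 [167. 116.] 0.7 [609. 208.   0.]
top purple_jar_1 [215. 175.] 0.68 [469. 100.   0.]
top grey_jar [350. 110.] 0.82 [ 615. -213.    0.]
top large_dish [302. 170.] 0.77 [477. -98.   0.]
top large_dish [360. 263.] 0.7 [ 264. -220.    0.]
top large_dish [403. 117.] 0.59 [ 596. -337.    0.]
top small_dish [263. 192.] 0.48 [428.  -9.   0.]
top purple_rack [122. 195.] 0.98 [429. 307.   0.]
top grey_rack [401. 186.] 0.95 [ 435. -322.    0.]
top enamel_tray [262. 105.] 0.83 [629.  -9.   0.]
scene purple_jar_1 [331. 242.] 0.69 [612. 207.   0.]
scene purple_jar_1 [282. 207.] 0.65 [470.  97.   0.]
scene grey_jar [180. 268.] 0.64 [ 605. -222.    0.]
scene grey_jar [259. 265.] 0.61 [639.  -8.   0.]
scene large_dish [138. 272.] 0.84 [ 592. -338.    0.]
scene large_dish [215. 222.] 0.73 [ 481. -104.    0.]
scene large_dish [165. 169.] 0.51 [ 260. -227.    0.]
scene small_dish [243. 198.] 0.64 [417.  -8.   0.]
scene purple_rack [347. 186.] 0.75 [439. 308.   0.]
scene grey_rack [143. 223.] 0.71 [ 442. -311.    0.]
scene enamel_tray [260. 267.] 0.55 [645.  -7.   0.]
{'time_s': 0.4, 'joints': array([ 9.39608149e-01,  3.13025754e-01,  1.49780810e+00, -2.13805217e-05,
        1.33101577e+00, -2.23414852e-01]), 'dq': array([-1.38420508e-03, -1.90507354e-04, -5.50536806e-04,  9.80816095e-07,
       -1.28557975e-03, -4.32564872e-04]), 'tau': array([-2.70333578e-03, -4.11809528e+01, -2.59665495e+01, -2.75191032e-04,
        1.23632253e-03,  4.92974920e-06]), 'eef_pos': array([208.19852852, 481.91297327, 231.18906517]), 'ee_rot': array([-4.37960920e-05,  2.02474520e-01,  9.79287523e-01, -1.21236395e-04]), 'force': array([-0.56339067,  0.63716155,  0.53831269]), 'wrist_torque': array([ 0.03061926, -0.02653993,  0.01832675]), 'grip_force': 0.0, 'grip_width': 1.0013255365692637}
```

View pics/top.png

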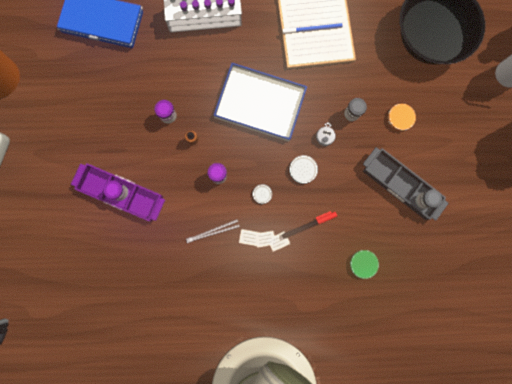

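View pics/scene.png

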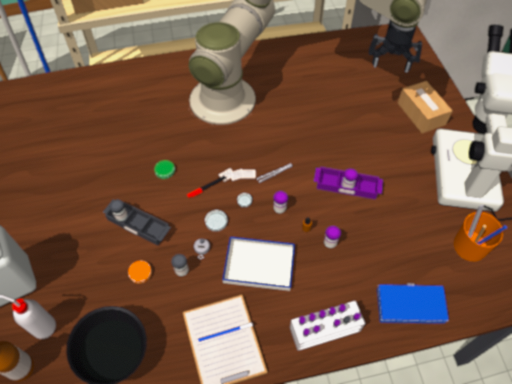

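Top view: loose purple jars have caps at (165,108) and (217,174). The grey jar cap is at (357,105), the white large dish at (303,170) and the small dish at (262,194). Possible mix-ups:
- Large dish: green (364,264), orange (402,117).
- Grey jar: metal weight (326,134), stored grey (433,199).
- Purple jar: stored purple (114,188), brown vial (191,137), vial block (205,5).

I choose by the description and will check it in a crop.

```bash
cat > m.py <<'E'
from h import *
s=ctrl.sense(); f=np.load('top.npz'); P=cloud('top',s,f['d'])
print('table z',np.nanmedian(P[230:330,60:180,2]))
def circ(uv,zlo,zhi,r):
    c=onplane('top',s,[uv],(zlo+zhi)/2)[0]
    m=(np.hypot(P[...,0]-c[0],P[...,1]-c[1])<r)&(P[...,2]>zlo)&(P[...,2]<zhi)
    Q=P[m]; (x,y),rr=cv2.minEnclosingCircle(Q[:,:2].astype(np.float32))
    return np.round([*Q[:,:2].mean(0),x,y,rr,np.median(Q[:,2]),len(Q)],1)
for n,uv,a,b,r in [('pA',(165,108),50,75,45),('pB',(217,174),50,75,45),('g',(357,105),50,75,45),('sp',(114,188),50,80,45),('sg',(433,199),50,80,45),('L',(303,170),9,30,50),('S',(262,194),7,30,40),('weight',(326,134),8,80,40),('vial',(191,137),8,80,40)]:
    print(n,circ(uv,a,b,r))
for n,uv,R_ in [('prack',(118,193),130),('grack',(405,183),130),('tray',(261,102),130)]:
    c=onplane('top',s,[uv],20)[0]
    lo,hi=(8,36) if n!='tray' else (8,36)
    m=((np.hypot(P[...,0]-c[0],P[...,1]-c[1])<R_)&(P[...,2]>lo)&(P[...,2]<hi)).astype(np.uint8)
    k,l,st,_=cv2.connectedComponentsWithStats(m); i=1+np.argmax(st[1:,4])
    Q=P[l==i]; (cx,cy),(w,h),a=cv2.minAreaRect(Q[:,:2].astype(np.float32))
    bx=cv2.boxPoints(((cx,cy),(w,h),a)); e=[bx[1]-bx[0],bx[2]-bx[1]]; e=max(e,key=np.linalg.norm)
    print(n,round(cx),round(cy),round(w),round(h),'long axis yaw',round(np.arctan2(e[1],e[0]),3),np.median(Q[:,2]))
im=f['im'][85:215,60:450]; cv2.imwrite('pics/crop.png',cv2.resize(im,None,fx=2.05,fy=2.05,interpolation=2)[:,:,::-1])
E
python3 m.py
```

```text
table z -0.4532798016837205
pA [608.  204.6 609.  205.3  20.3  60.1 263. ]
pB [467.1  92.2 467.9  92.4  20.4  60.5 276. ]
g [ 605.5 -216.2  606.1 -217.9   21.1   59.6  271. ]
sp [433.7 310.5 434.8 312.1  20.4  63.3 299. ]
sg [ 400.2 -367.5  400.3 -369.5   21.1   62.8  295. ]
L [476.7 -98.5 477.  -98.7  30.6  15.2 576. ]
S [423.5  -4.8 423.3  -4.7  20.8  11.4 268. ]
weight [ 550.3 -150.7  551.7 -151.5   20.9   19.2  274. ]
vial [548.8 148.4 552.2 149.6  13.3  38.  137. ]
prack 434 312 204 65 long axis yaw 1.151 28.140949323749965
grack 438 -323 204 66 long axis yaw 0.876 26.39728082579586
tray 635 -5 183 133 long axis yaw 1.237 19.878653253845073
```

View pics/crop.png

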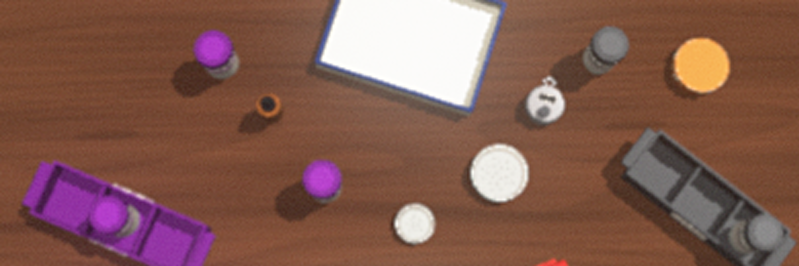

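The crop confirms the choice: the two purple caps, the grey cap, and the white large and small dishes. Their sizes match the description: cap r≈20, dishes r≈30.6 and 20.8 mm. The rack bay positions also agree with the stored jars. I'll take the large dish first.

Emit:
send_rows:
  targets:
    - {"offset": [1.6, -3.5, 0]}
    - {"offset": [3.2, -7, 0]}
    - {"offset": [4.8, -10.5, 0]}
    - {"offset": [6.4, -14, 0]}
    - {"offset": [8, -17.5, 0]}
    - {"offset": [9.6, -21, 0]}
    - {"offset": [11.2, -24.5, 0]}
    - {"offset": [12.8, -28, 0]}
  grip: 1

```text
invalid input
```

Emit:
send_rows:
  targets:
    - {"offset": [1.6, -3.5, 0]}
    - {"offset": [3.2, -7, 0]}
    - {"offset": [4.8, -10.5, -1]}
    - {"offset": [6.4, -14, -2]}
    - {"offset": [8, -17.5, -4]}
    - {"offset": [10, -21, -6]}
    - {"offset": [12, -24.5, -8]}
    - {"offset": [14, -28, -10]}

```text
invalid input
```

Emit:
send_rows:
  targets:
    - {"offset": [0.05, -2, -1]}
    - {"offset": [0.05, -2, -2]}
    - {"offset": [0.05, -2, -2]}

```text
invalid input
```

```bash
cat > w.py <<'E'
from h import *
import sys
# w.py file zlo zhi r x y : fit circle of points near x,y from wrist camera
fn=sys.argv[1]; zlo,zhi,r,x,y=map(float,sys.argv[2:7])
s,im,d=snap('wrist',fn); P=cloud('wrist',s,d)
q=s['ee_rot']; Y=R.from_quat([q[1],q[2],q[3],q[0]]).as_matrix()[:,1]
print('t',s['time_s'],'tcp',np.round(s['eef_pos'],1),'yaw',round(np.arctan2(Y[1],Y[0]),3),'grip',s['grip_width'],s['grip_force'],'F',np.round(s['force'],1))
m=(np.hypot(P[...,0]-x,P[...,1]-y)<r)&(P[...,2]>zlo)&(P[...,2]<zhi); Q=P[m]
if len(Q)>9:
    c,rr=cv2.minEnclosingCircle(Q[:,:2].astype(np.float32)); print('mean',np.round(Q.mean(0),1),'circ',np.round(c,1),round(rr,1),len(Q))
E
python3 w.py w1.png 9 25 45 476.7 -98.5
```

```text
t 0.8 tcp [208.2 482.  231.3] yaw 1.163 grip 1.000254991361085 0.0 F [ 0.3 -0.2 -0.5]
```

View pics/w1.png

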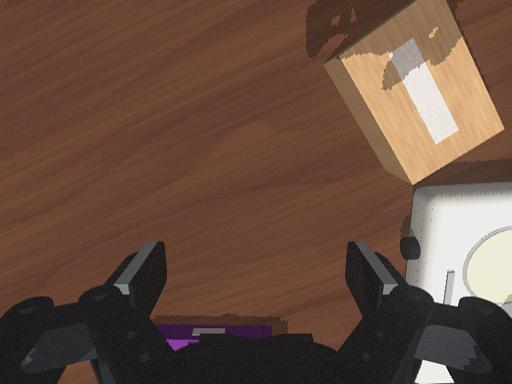

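The moves were refused; the wrist view shows only the start position (fingers at (150,270) and (365,270)). Each row probably needs "spin", so I'll resend with it.

Emit:
send_rows:
  targets:
    - {"offset": [1.6, -3.5, 0], "spin": 0}
    - {"offset": [3.2, -7, 0], "spin": 0}
    - {"offset": [4.8, -10.5, 0], "spin": 0}
    - {"offset": [6.4, -14, 0], "spin": 0}
    - {"offset": [8, -17.5, 0], "spin": 0}
    - {"offset": [9.6, -21, 0], "spin": 0}
    - {"offset": [11.2, -24.5, 0], "spin": 0}
    - {"offset": [12.8, -28, 0], "spin": 0}
  grip: 1

```text
time_s: 1.52
eef_pos: [336.5, 200.3, 231.5]
ee_rot: [0.0, 0.202, 0.979, 0.0]
force: [2.1, 0.8, -0.0]
grip_width: 0.998
grip_force: 0.0
```

Emit:
send_rows:
  targets:
    - {"offset": [1.6, -3.5, 0], "spin": 0}
    - {"offset": [3.2, -7, 0], "spin": 0}
    - {"offset": [4.8, -10.5, -1], "spin": 0}
    - {"offset": [6.4, -14, -2], "spin": 0}
    - {"offset": [8, -17.5, -4], "spin": 0}
    - {"offset": [10, -21, -6], "spin": 0}
    - {"offset": [12, -24.5, -8], "spin": 0}
    - {"offset": [14, -28, -10], "spin": 0}

```text
time_s: 2.18
eef_pos: [471.6, -70.9, 135.7]
ee_rot: [0.0, 0.203, 0.979, -0.0]
force: [1.9, 0.4, 0.4]
grip_width: 0.996
grip_force: 0.0
```

Emit:
send_rows:
  targets:
    - {"offset": [0.05, -2.04, -1], "spin": 0}
    - {"offset": [0.05, -2.04, -2], "spin": 0}
    - {"offset": [0.05, -2.04, -2], "spin": 0}

```text
time_s: 2.43
eef_pos: [470.5, -89.5, 114.7]
ee_rot: [-0.002, 0.203, 0.979, 0.0]
force: [-0.3, 0.9, -0.9]
grip_width: 0.999
grip_force: 0.0
```

```bash
python3 w.py w1.png 9 25 45 476.7 -98.5
```

```text
t 2.4333 tcp [470.5 -89.5 114.7] yaw 1.161 grip 0.9992895818009278 0.0 F [-0.3  0.9 -0.9]
mean [ 477.2 -100.2   16.9] circ [ 478.3 -100.8] 30.6 3980
```

View pics/w1.png

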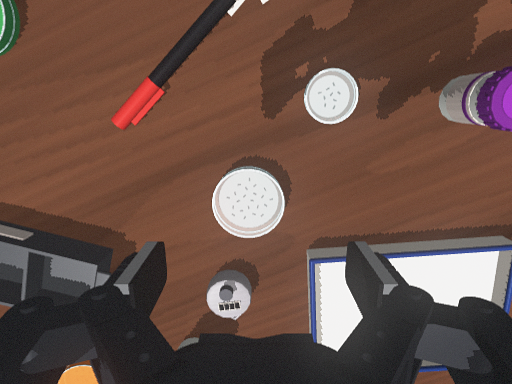

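The large white dish (specked paper, at (248,202)) lies between the fingers, and the wrist measurement agrees to within 2 mm. I'll descend and grip.

Emit:
send_rows:
  targets:
    - {"offset": [0.1, -0.1, -3], "spin": 0}
    - {"offset": [0.1, -0.1, -6], "spin": 0}
    - {"offset": [0.1, -0.1, -8.5], "spin": 0}
    - {"offset": [0.1, -0.1, -10], "spin": 0}
    - {"offset": [0.1, -0.1, -11], "spin": 0}
    - {"offset": [0.1, -0.1, -11.5], "spin": 0}
    - {"offset": [0.1, -0.1, -11.5], "spin": 0}
    - {"offset": [0.1, -0.1, -11.5], "spin": 0}

```text
time_s: 3.15
eef_pos: [473.1, -90.2, 2.5]
ee_rot: [0.001, 0.202, 0.979, -0.0]
force: [0.1, -0.1, -0.1]
grip_width: 1.003
grip_force: 0.0
```

Emit:
send_rows:
  targets:
    - {"offset": [0, 0, 0], "spin": 0}
    - {"offset": [0, 0, 0], "spin": 0}
    - {"offset": [0, 0, 0], "spin": 0}
    - {"offset": [0, 0, 0], "spin": 0}
    - {"offset": [0, 0, 0], "spin": 0}
    - {"offset": [0, 0, 0], "spin": 0}
    - {"offset": [0, 0, 0], "spin": 0}
    - {"offset": [0, 0, 0], "spin": 0}
  grip: 0.5
  squeeze: 35

```text
time_s: 3.82
eef_pos: [473.0, -90.5, 2.6]
ee_rot: [0.001, 0.203, 0.979, -0.0]
force: [-2.5, 1.6, 9.3]
grip_width: 0.68
grip_force: 35.3
```

The commanded pose was short of my estimate because a row exceeded the cap, so measured TCP is the reference. The grip is about 8 mm off-centre. I'll reopen, re-measure and recentre.

Emit:
send_rows:
  targets:
    - {"offset": [0, 0, 0], "spin": 0}
    - {"offset": [0, 0, 0], "spin": 0}
    - {"offset": [0, 0, 0], "spin": 0}
    - {"offset": [0, 0, 0], "spin": 0}
    - {"offset": [0, 0, 4], "spin": 0}
    - {"offset": [0, 0, 8], "spin": 0}
    - {"offset": [0, 0, 8], "spin": 0}
    - {"offset": [0, 0, 8], "spin": 0}
  grip: 1

```text
time_s: 4.48
eef_pos: [473.4, -90.7, 83.1]
ee_rot: [0.002, 0.202, 0.979, -0.0]
force: [-0.1, -0.2, -1.1]
grip_width: 1.002
grip_force: 0.0
```

```bash
python3 w.py w2.png 9 25 45 477 -98.5
```

```text
t 4.4833 tcp [473.4 -90.7  83.1] yaw 1.163 grip 1.0018151973654217 0.0 F [-0.1 -0.2 -1.1]
mean [479.7 -94.3  16.9] circ [481.2 -94.8] 30.8 5103
```

Emit:
send_rows:
  targets:
    - {"offset": [0.7, -0.3, -2], "spin": 0}
    - {"offset": [0.7, -0.3, -5], "spin": 0}
    - {"offset": [0.7, -0.3, -7], "spin": 0}
    - {"offset": [0.7, -0.3, -8], "spin": 0}
    - {"offset": [0.7, -0.3, -8.6], "spin": 0}
    - {"offset": [0.7, -0.3, -8.6], "spin": 0}
    - {"offset": [0.7, -0.3, -8.6], "spin": 0}

```text
time_s: 5.12
eef_pos: [479.8, -93.4, -4.2]
ee_rot: [0.0, 0.202, 0.979, -0.0]
force: [-0.3, -0.1, -0.0]
grip_width: 1.003
grip_force: 0.0
```

Emit:
send_rows:
  targets:
    - {"offset": [0, 0, 0], "spin": 0}
    - {"offset": [0, 0, 0], "spin": 0}
    - {"offset": [0, 0, 0], "spin": 0}
    - {"offset": [0, 0, 0], "spin": 0}
    - {"offset": [0, 0, 0], "spin": 0}
    - {"offset": [0, 0, 0], "spin": 0}
    - {"offset": [0, 0, 0], "spin": 0}
  grip: 0.5
  squeeze: 35

```text
time_s: 5.7
eef_pos: [480.0, -93.6, -3.4]
ee_rot: [0.001, 0.202, 0.979, -0.0]
force: [-1.7, 0.6, 5.9]
grip_width: 0.682
grip_force: 36.5
```

Emit:
send_rows:
  targets:
    - {"offset": [0, 0, 1], "spin": 0}
    - {"offset": [0, 0, 3], "spin": 0}
    - {"offset": [0, 0, 6], "spin": 0}
    - {"offset": [0, 0, 9], "spin": 0}
    - {"offset": [0, 0, 9], "spin": 0}

```text
time_s: 6.12
eef_pos: [482.0, -94.4, 91.3]
ee_rot: [0.005, 0.202, 0.979, -0.001]
force: [0.8, 0.1, -0.4]
grip_width: 0.683
grip_force: 38.0
```

```bash
python3 w.py w3.png 60 130 60 480 -93.5
```

```text
t 6.1167 tcp [482.  -94.4  91.3] yaw 1.163 grip 0.6834767727070157 38.01238775253296 F [ 0.8  0.1 -0.4]
mean [479.5 -94.  112.3] circ [476.4 -92.6] 43.3 15794
```

View pics/w3.png

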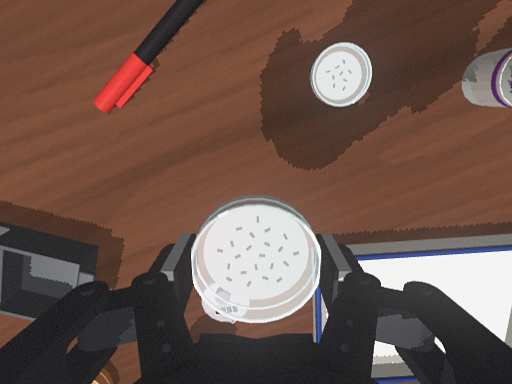

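The large dish is held level and centred at (256,258). I'll carry it to the tray centre.

Emit:
send_rows:
  targets:
    - {"offset": [2.5, 1.5, 0], "spin": 0}
    - {"offset": [6, 3.4, 0], "spin": 0}
    - {"offset": [9.5, 5.4, 0], "spin": 0}
    - {"offset": [13, 7.4, 0], "spin": 0}
    - {"offset": [15.4, 8.8, 0], "spin": 0}
    - {"offset": [15.4, 8.8, 0], "spin": 0}
    - {"offset": [15.4, 8.8, 0], "spin": 0}

```text
time_s: 6.75
eef_pos: [633.4, -4.5, 84.1]
ee_rot: [-0.001, 0.202, 0.979, -0.0]
force: [-0.8, 0.0, -0.9]
grip_width: 0.685
grip_force: 38.1
```

Emit:
send_rows:
  targets:
    - {"offset": [0, 0, -2], "spin": 0}
    - {"offset": [0, 0, -4.5], "spin": 0}
    - {"offset": [0, 0, -6], "spin": 0}
    - {"offset": [0, 0, -7], "spin": 0}
    - {"offset": [0, 0, -7.7], "spin": 0}
    - {"offset": [0, 0, -8], "spin": 0}
    - {"offset": [0, 0, -8], "spin": 0}

```text
time_s: 7.33
eef_pos: [633.3, -5.6, 5.5]
ee_rot: [-0.0, 0.203, 0.979, -0.0]
force: [-1.0, -0.7, -0.3]
grip_width: 0.689
grip_force: 38.1
```

Emit:
send_rows:
  targets:
    - {"offset": [0, 0, -0.2], "spin": 0}
    - {"offset": [0, 0, -0.4], "spin": 0}
    - {"offset": [0, 0, -0.5], "spin": 0}
    - {"offset": [0, 0, -0.55], "spin": 0}
    - {"offset": [0, 0, -0.55], "spin": 0}

```text
time_s: 7.75
eef_pos: [633.6, -5.3, 0.1]
ee_rot: [0.0, 0.202, 0.979, 0.0]
force: [0.5, -0.1, -1.2]
grip_width: 0.686
grip_force: 38.1
```

Emit:
send_rows:
  targets:
    - {"offset": [0, 0, -0.1], "spin": 0}
    - {"offset": [0, 0, -0.15], "spin": 0}
    - {"offset": [0, 0, -0.15], "spin": 0}

```text
time_s: 8.0
eef_pos: [633.7, -5.4, -0.4]
ee_rot: [0.0, 0.202, 0.979, -0.0]
force: [-3.8, 0.2, 9.2]
grip_width: 0.686
grip_force: 39.0
```

Emit:
send_rows:
  targets:
    - {"offset": [0, 0, 0], "spin": 0}
    - {"offset": [0, 0, 0], "spin": 0}
    - {"offset": [0, 0, 0], "spin": 0}
    - {"offset": [0, 0, 0], "spin": 0}
    - {"offset": [0, 0, 3], "spin": 0}
    - {"offset": [0, 0, 6], "spin": 0}
    - {"offset": [0, 0, 9], "spin": 0}
    - {"offset": [0, 0, 9], "spin": 0}
  grip: 0.85

```text
time_s: 8.67
eef_pos: [636.2, -5.8, 94.8]
ee_rot: [0.005, 0.202, 0.979, 0.0]
force: [0.9, 0.3, 0.8]
grip_width: 0.849
grip_force: 0.0
```

```bash
python3 w.py w4.png 12 30 45 635 -5
```

```text
t 8.6667 tcp [636.2  -5.8  94.8] yaw 1.163 grip 0.8487085836249846 0.0 F [0.9 0.3 0.8]
mean [633.6  -6.2  20. ] circ [635.   -6.8] 30.7 4922
```

The large dish lies at about (634,-6), lid z≈19. Small dish next.

Emit:
send_rows:
  targets:
    - {"offset": [-3.5, 0, 1], "spin": 0}
    - {"offset": [-7.5, 0, 1], "spin": 0}
    - {"offset": [-11.5, 0, 0], "spin": 0}
    - {"offset": [-15.5, 0, 0], "spin": 0}
    - {"offset": [-19, 0, 0], "spin": 0}
    - {"offset": [-21, 0, 0], "spin": 0}
    - {"offset": [-21, 0, 0], "spin": 0}
    - {"offset": [-21, 0, 0], "spin": 0}
  grip: 0.75

```text
time_s: 9.38
eef_pos: [423.1, -5.4, 88.1]
ee_rot: [-0.0, 0.203, 0.979, 0.0]
force: [0.8, 0.0, -0.7]
grip_width: 0.75
grip_force: 0.0
```

```bash
python3 w.py w5.png 7 20 35 423.5 -4.8
```

```text
t 9.3833 tcp [423.1  -5.4  88.1] yaw 1.162 grip 0.7500595425222712 0.0 F [ 0.8  0.  -0.7]
mean [424.2  -6.5  12.9] circ [424.8  -6.9] 20.9 2221
```

Emit:
send_rows:
  targets:
    - {"offset": [0.1, 0, -2], "spin": 0}
    - {"offset": [0.1, 0, -5], "spin": 0}
    - {"offset": [0.1, 0, -7], "spin": 0}
    - {"offset": [0.1, 0, -8.2], "spin": 0}
    - {"offset": [0.1, 0, -8.8], "spin": 0}
    - {"offset": [0.1, 0, -8.8], "spin": 0}
    - {"offset": [0.1, 0, -8.8], "spin": 0}

```text
time_s: 10.02
eef_pos: [425.1, -5.4, 0.6]
ee_rot: [0.0, 0.202, 0.979, -0.0]
force: [-0.1, 0.2, 0.4]
grip_width: 0.75
grip_force: 0.0
```

Emit:
send_rows:
  targets:
    - {"offset": [0, 0, 0], "spin": 0}
    - {"offset": [0, 0, 0], "spin": 0}
    - {"offset": [0, 0, 0], "spin": 0}
    - {"offset": [0, 0, 0], "spin": 0}
    - {"offset": [0, 0, 0], "spin": 0}
    - {"offset": [0, 0, 0], "spin": 0}
    - {"offset": [0, 0, 0], "spin": 0}
  grip: 0.25
  squeeze: 30

```text
time_s: 10.6
eef_pos: [425.2, -5.5, 1.4]
ee_rot: [0.001, 0.202, 0.979, -0.0]
force: [-0.4, 1.7, 6.1]
grip_width: 0.448
grip_force: 29.5
```

Emit:
send_rows:
  targets:
    - {"offset": [0, 0, 1], "spin": 0}
    - {"offset": [0, 0, 3], "spin": 0}
    - {"offset": [0, 0, 6], "spin": 0}
    - {"offset": [0, 0, 9], "spin": 0}
    - {"offset": [0, 0, 9], "spin": 0}

```text
time_s: 11.02
eef_pos: [427.1, -6.0, 95.5]
ee_rot: [0.005, 0.202, 0.979, -0.0]
force: [1.1, -0.9, 0.7]
grip_width: 0.448
grip_force: 30.3
```

```bash
python3 w.py w6.png 60 130 60 423 -5
```

```text
t 11.0167 tcp [427.1  -6.   95.5] yaw 1.163 grip 0.44826849105109057 30.262831449508667 F [ 1.1 -0.9  0.7]
mean [424.   -5.4 109.8] circ [421.4  -4.2] 33.0 7694
```

View pics/w6.png

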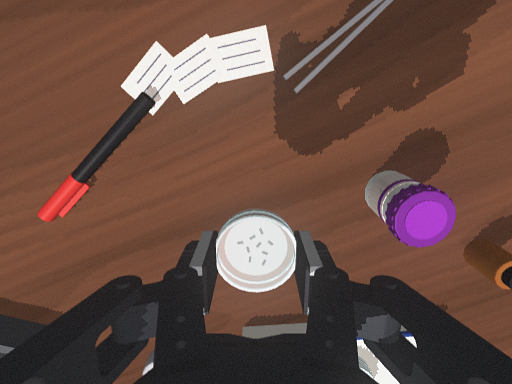

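The small dish is held level at (257,250). I'll move it onto the large dish's lid.

Emit:
send_rows:
  targets:
    - {"offset": [2.5, 0, 0.5], "spin": 0}
    - {"offset": [6, 0, 1], "spin": 0}
    - {"offset": [10, 0, 1], "spin": 0}
    - {"offset": [14, 0, 1], "spin": 0}
    - {"offset": [17.5, 0, 0], "spin": 0}
    - {"offset": [20, 0, 0], "spin": 0}
    - {"offset": [20.85, 0, 0], "spin": 0}
    - {"offset": [20.85, 0, 0], "spin": 0}

```text
time_s: 11.73
eef_pos: [633.9, -5.3, 88.6]
ee_rot: [-0.001, 0.202, 0.979, -0.0]
force: [-0.4, -0.5, 0.1]
grip_width: 0.452
grip_force: 30.3
```

Emit:
send_rows:
  targets:
    - {"offset": [0, 0, -2], "spin": 0}
    - {"offset": [0, 0, -4.5], "spin": 0}
    - {"offset": [0, 0, -6], "spin": 0}
    - {"offset": [0, 0, -6.5], "spin": 0}
    - {"offset": [0, 0, -6.5], "spin": 0}
    - {"offset": [0, 0, -6.5], "spin": 0}

```text
time_s: 12.23
eef_pos: [633.0, -5.4, 26.1]
ee_rot: [0.0, 0.203, 0.979, -0.0]
force: [0.5, -0.5, 1.1]
grip_width: 0.451
grip_force: 30.3
```

Emit:
send_rows:
  targets:
    - {"offset": [0.05, 0, -0.2], "spin": 0}
    - {"offset": [0.05, 0, -0.4], "spin": 0}
    - {"offset": [0.05, 0, -0.55], "spin": 0}
    - {"offset": [0.05, 0, -0.55], "spin": 0}

```text
time_s: 12.57
eef_pos: [633.8, -5.4, 20.5]
ee_rot: [0.0, 0.202, 0.979, 0.0]
force: [0.2, 0.1, 2.5]
grip_width: 0.45
grip_force: 30.6
```

Contact. Release and rise.

Emit:
send_rows:
  targets:
    - {"offset": [0, 0, 0], "spin": 0}
    - {"offset": [0, 0, 0], "spin": 0}
    - {"offset": [0, 0, 0], "spin": 0}
    - {"offset": [0, 0, 0], "spin": 0}
    - {"offset": [0, 0, 2], "spin": 0}
    - {"offset": [0, 0, 5], "spin": 0}
    - {"offset": [0, 0, 8], "spin": 0}
    - {"offset": [0, 0, 8], "spin": 0}
  grip: 0.65

```text
time_s: 13.23
eef_pos: [636.2, -5.8, 106.2]
ee_rot: [0.005, 0.202, 0.979, 0.0]
force: [0.9, -1.0, 1.3]
grip_width: 0.654
grip_force: 0.0
```

```bash
python3 w.py w7.png 26 40 35 634 -5.5; python3 w.py w8.png 13 23.5 40 634 -5.5
```

```text
t 13.2333 tcp [636.2  -5.8 106.2] yaw 1.163 grip 0.6536574663407407 0.0 F [ 0.9 -1.   1.3]
mean [633.   -6.   31.9] circ [633.8  -6.3] 20.8 2270
t 13.2833 tcp [635.1  -5.6 103.2] yaw 1.163 grip 0.6503770974412518 0.0 F [-0.7  0.  -0.9]
mean [631.1  -5.1  20. ] circ [634.8  -6.9] 30.8 2205
```

The stack is good: centres within about 2 mm, tops at 20 and 32. Now to purple jar A, spinning to align with the rack's short axis.

Emit:
send_rows:
  targets:
    - {"offset": [-0.3, 2.6, 1], "spin": -0.12}
    - {"offset": [-0.6, 5.2, 1], "spin": -0.24}
    - {"offset": [-0.9, 7.8, 1], "spin": -0.36}
    - {"offset": [-1.2, 10.4, 1], "spin": -0.48}
    - {"offset": [-1.5, 13, 1], "spin": -0.6}
    - {"offset": [-1.8, 15.6, 1], "spin": -0.72}
    - {"offset": [-2.1, 18.2, 1], "spin": -0.84}
    - {"offset": [-2.5, 20.8, 1], "spin": -0.96}

```text
time_s: 14.0
eef_pos: [607.6, 203.8, 108.2]
ee_rot: [-0.001, 0.634, 0.773, -0.001]
force: [0.2, 0.1, 0.5]
grip_width: 0.65
grip_force: 0.0
```

Emit:
send_rows:
  targets:
    - {"offset": [0, 0.1, 0], "spin": -0.12}
    - {"offset": [0, 0.1, 0], "spin": -0.24}
    - {"offset": [0, 0.1, 0], "spin": -0.36}
    - {"offset": [0, 0.1, 0], "spin": -0.48}
    - {"offset": [0, 0.1, 0], "spin": -0.6}
    - {"offset": [0, 0.1, 0], "spin": -0.62}
    - {"offset": [0, 0.1, 0], "spin": -0.62}
    - {"offset": [0, 0.1, 0], "spin": -0.62}

```text
time_s: 14.67
eef_pos: [608.2, 203.6, 109.1]
ee_rot: [-0.0, 0.837, 0.547, -0.001]
force: [0.0, 0.7, -1.0]
grip_width: 0.647
grip_force: 0.0
```

```bash
python3 w.py w9.png 52 72 40 608.5 205
```

```text
t 14.6667 tcp [608.2 203.6 109.1] yaw -0.414 grip 0.6472070330759485 0.0 F [ 0.   0.7 -1. ]
mean [611.6 205.7  61.8] circ [610.8 203.8] 20.5 2712
```

View pics/w9.png

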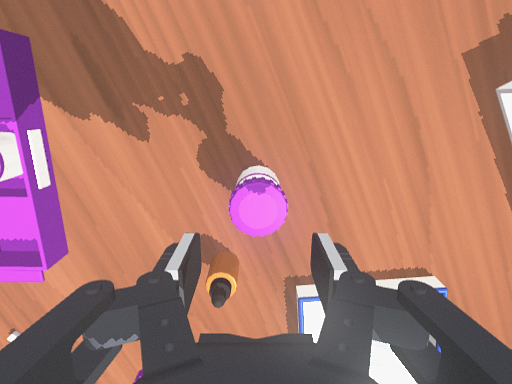

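Purple jar A's cap (258,205) sits centred between the fingers; the vial (222,280) is clear. Grasp.

Emit:
send_rows:
  targets:
    - {"offset": [0.15, 0.1, -2], "spin": 0}
    - {"offset": [0.15, 0.1, -5], "spin": 0}
    - {"offset": [0.15, 0.1, -7], "spin": 0}
    - {"offset": [0.15, 0.1, -7.7], "spin": 0}
    - {"offset": [0.15, 0.1, -7.7], "spin": 0}
    - {"offset": [0.15, 0.1, -7.7], "spin": 0}

```text
time_s: 15.22
eef_pos: [610.5, 204.7, 33.8]
ee_rot: [0.0, 0.838, 0.546, 0.0]
force: [-0.0, -0.4, 0.7]
grip_width: 0.649
grip_force: 0.0
```

Emit:
send_rows:
  targets:
    - {"offset": [0, 0, 0], "spin": 0}
    - {"offset": [0, 0, 0], "spin": 0}
    - {"offset": [0, 0, 0], "spin": 0}
    - {"offset": [0, 0, 0], "spin": 0}
    - {"offset": [0, 0, 0], "spin": 0}
    - {"offset": [0, 0, 0], "spin": 0}
  grip: 0.25
  squeeze: 35

```text
time_s: 15.72
eef_pos: [610.9, 204.8, 34.8]
ee_rot: [0.001, 0.838, 0.546, 0.001]
force: [-1.6, 0.6, 7.1]
grip_width: 0.444
grip_force: 34.9
```

Emit:
send_rows:
  targets:
    - {"offset": [0, 0, 1], "spin": 0}
    - {"offset": [0, 0, 3], "spin": 0}
    - {"offset": [0, 0, 6], "spin": 0}
    - {"offset": [0, 0, 9], "spin": 0}
    - {"offset": [0, 0, 10], "spin": 0}
    - {"offset": [0, 0, 10], "spin": 0}
    - {"offset": [0, 0, 10], "spin": 0}

```text
time_s: 16.3
eef_pos: [609.8, 204.6, 132.6]
ee_rot: [-0.0, 0.838, 0.545, -0.0]
force: [-0.2, -0.3, -1.0]
grip_width: 0.442
grip_force: 35.2
```

Emit:
send_rows:
  targets:
    - {"offset": [-1.5, 1.6, 0], "spin": 0}
    - {"offset": [-4, 4.3, 0], "spin": 0}
    - {"offset": [-6.8, 7.2, 0], "spin": 0}
    - {"offset": [-9.6, 10.1, 0], "spin": 0}
    - {"offset": [-12.4, 13, 0], "spin": 0}
    - {"offset": [-14.6, 15.4, 0], "spin": 0}
    - {"offset": [-15.2, 16.1, 0], "spin": 0}
    - {"offset": [-15.2, 16.1, 0], "spin": 0}

```text
time_s: 16.97
eef_pos: [455.9, 366.9, 131.4]
ee_rot: [-0.0, 0.837, 0.547, -0.002]
force: [1.2, 0.7, -1.3]
grip_width: 0.443
grip_force: 35.3
```

```bash
cat > j.py <<'E'
from h import *
import sys
# rack check from top camera, masked by colour (purple) / and held jar in view
s,im,d=snap('top'); P=cloud('top',s,d)
x,y,yaw=map(float,sys.argv[1:4])
m=(np.hypot(P[...,0]-x,P[...,1]-y)<110)&(P[...,2]>8)&(P[...,2]<36); l=[np.cos(yaw),np.sin(yaw)]; n=[-l[1],l[0]]
print('tcp',np.round(s['eef_pos'],1))
Q=P[...,:2]-[x,y]; a=Q@l; b=Q@n
# floor cells: z in 0..6 inside the rack -> centre of each bay's floor
for z0,z1,c in [(-1,8,-59),(-1,8,0),(-1,8,59)]:
    f=(P[...,2]>z0)&(P[...,2]<z1)&(abs(a-c)<26)&(abs(b)<26)
    if f.sum()>5: print('bay',c,'floor n',f.sum(),'z',round(np.median(P[f][:,2]),1))
for c in (-59,0,59):
    f=(P[...,2]>50)&(P[...,2]<80)&(abs(a-c)<28)&(abs(b)<28)
    if f.sum()>20: print('jar in bay',c,'local long/short',np.round([a[f].mean(),b[f].mean()],1),'ztop',np.round(np.median(P[f][:,2]),1),f.sum())
w=m&(abs(a)<90); print('wall short extents',np.round(np.percentile(b[w],[1,99]),1),'long',np.round(np.percentile(a[m],[1,99]),1))
E
python3 j.py 434 312 1.151; python3 w.py w10.png 52 70 30 434.8 312
```

```text
tcp [455.9 366.9 131.4]
bay -59 floor n 478 z 2.6
bay 0 floor n 211 z 2.7
bay 59 floor n 430 z 2.7
jar in bay 0 local long/short [-1.4 -0.5] ztop 63.5 298
wall short extents [-32.   32.3] long [-101.9   89.5]
t 17.0167 tcp [457.4 365.6 131.7] yaw -0.415 grip 0.44348726897575524 35.27154564857483 F [ 0.2 -0.4 -0.1]
```

View pics/w10.png

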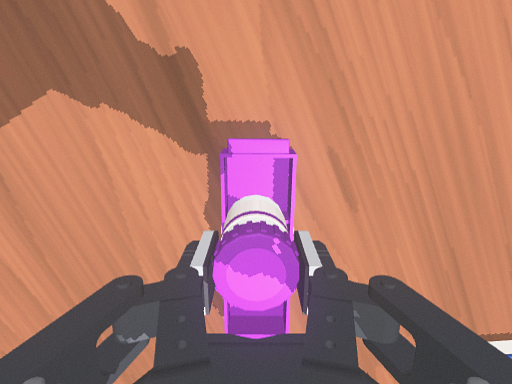

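Jar A, cap at (256,262), is aligned over the end bay and the rack's axis is square to the fingers. Lower it.

Emit:
send_rows:
  targets:
    - {"offset": [0, 0, -2], "spin": 0}
    - {"offset": [0, 0, -4.5], "spin": 0}
    - {"offset": [0, 0, -6.5], "spin": 0}
    - {"offset": [0, 0, -8], "spin": 0}
    - {"offset": [0, 0, -9], "spin": 0}
    - {"offset": [0, 0, -9.2], "spin": 0}
    - {"offset": [0, 0, -9.2], "spin": 0}

```text
time_s: 17.65
eef_pos: [458.6, 364.9, 40.6]
ee_rot: [-0.0, 0.839, 0.545, -0.0]
force: [0.4, -1.3, -0.7]
grip_width: 0.444
grip_force: 35.3
```

Emit:
send_rows:
  targets:
    - {"offset": [0, 0, -0.15], "spin": 0}
    - {"offset": [0, 0, -0.3], "spin": 0}
    - {"offset": [0, 0, -0.38], "spin": 0}
    - {"offset": [0, 0, -0.38], "spin": 0}

```text
time_s: 17.98
eef_pos: [458.5, 365.8, 37.9]
ee_rot: [0.0, 0.838, 0.545, 0.001]
force: [0.4, -0.6, 1.1]
grip_width: 0.441
grip_force: 35.5
```

Emit:
send_rows:
  targets:
    - {"offset": [0, 0, -0.05], "spin": 0}
    - {"offset": [0, 0, -0.05], "spin": 0}

```text
time_s: 18.15
eef_pos: [458.5, 366.0, 37.9]
ee_rot: [0.0, 0.838, 0.546, 0.001]
force: [-0.5, -1.9, 6.6]
grip_width: 0.443
grip_force: 35.9
```

Emit:
send_rows:
  targets:
    - {"offset": [0, 0, 0], "spin": 0}
    - {"offset": [0, 0, 0], "spin": 0}
    - {"offset": [0, 0, 0], "spin": 0}
    - {"offset": [0, 0, 0], "spin": 0}
    - {"offset": [0, 0, 2], "spin": 0}
    - {"offset": [0, 0, 5], "spin": 0}
    - {"offset": [0, 0, 8], "spin": 0}
    - {"offset": [0, 0, 8], "spin": 0}
  grip: 0.65

```text
time_s: 18.82
eef_pos: [460.2, 366.9, 122.4]
ee_rot: [0.0, 0.838, 0.545, 0.005]
force: [0.3, 0.6, 1.8]
grip_width: 0.65
grip_force: 0.0
```

Emit:
send_rows:
  targets:
    - {"offset": [0, -2.5, 0], "spin": 0}
    - {"offset": [0.2, -6.5, 0], "spin": 0}
    - {"offset": [0.4, -10.5, 0], "spin": 0}
    - {"offset": [0.6, -14.5, 0], "spin": 0}
    - {"offset": [0.8, -18.5, 0], "spin": 0}
    - {"offset": [0.9, -22.5, 0], "spin": 0}
    - {"offset": [0.9, -26, 0], "spin": 0}
    - {"offset": [0.9, -27.3, 0], "spin": 0}

```text
time_s: 19.48
eef_pos: [466.9, 89.1, 116.5]
ee_rot: [0.0, 0.839, 0.544, -0.0]
force: [0.6, 1.1, 0.1]
grip_width: 0.65
grip_force: 0.0
```

```bash
python3 j.py 434 312 1.151; python3 w.py w11.png 52 72 40 467.5 92.3
```

```text
tcp [466.9  89.1 116.5]
bay -59 floor n 296 z 2.7
bay 0 floor n 206 z 2.8
bay 59 floor n 182 z 2.7
jar in bay 0 local long/short [-1.4 -0.4] ztop 63.4 300
jar in bay 59 local long/short [57.3  1.3] ztop 63.4 307
wall short extents [-32.   32.3] long [-78.6 100.5]
t 19.5333 tcp [467.1  88.8 116.5] yaw -0.421 grip 0.6482479053912431 0.0 F [ 0.9 -0.2 -0.6]
mean [470.4  92.3  61.8] circ [469.5  90.7] 20.4 2540
```

Jar A is stored. Grasp jar B at about (468.5, 92).

Emit:
send_rows:
  targets:
    - {"offset": [0.15, 0.3, -2], "spin": 0}
    - {"offset": [0.15, 0.3, -5], "spin": 0}
    - {"offset": [0.15, 0.3, -7], "spin": 0}
    - {"offset": [0.15, 0.3, -8.2], "spin": 0}
    - {"offset": [0.15, 0.3, -8.3], "spin": 0}
    - {"offset": [0.15, 0.3, -8.3], "spin": 0}

```text
time_s: 20.08
eef_pos: [468.3, 96.5, 33.4]
ee_rot: [-0.0, 0.838, 0.546, -0.0]
force: [-0.8, 0.3, 0.2]
grip_width: 0.653
grip_force: 0.0
```

Emit:
send_rows:
  targets:
    - {"offset": [0, 0, 0], "spin": 0}
    - {"offset": [0, 0, 0], "spin": 0}
    - {"offset": [0, 0, 0], "spin": 0}
    - {"offset": [0, 0, 0], "spin": 0}
    - {"offset": [0, 0, 0], "spin": 0}
    - {"offset": [0, 0, 0], "spin": 0}
  grip: 0.25

```text
time_s: 20.58
eef_pos: [469.1, 95.8, 34.6]
ee_rot: [0.0, 0.838, 0.545, 0.001]
force: [-1.4, 0.6, 6.9]
grip_width: 0.442
grip_force: 35.2
```

Emit:
send_rows:
  targets:
    - {"offset": [0, 0, 1], "spin": 0}
    - {"offset": [0, 0, 3], "spin": 0}
    - {"offset": [0, 0, 6], "spin": 0}
    - {"offset": [0, 0, 9], "spin": 0}
    - {"offset": [0, 0, 10], "spin": 0}
    - {"offset": [0, 0, 10], "spin": 0}
    - {"offset": [0, 0, 10], "spin": 0}

```text
time_s: 21.17
eef_pos: [468.3, 95.6, 133.5]
ee_rot: [0.0, 0.838, 0.545, 0.0]
force: [-1.1, 0.0, -1.4]
grip_width: 0.44
grip_force: 35.3
```

Held, with the jar about 3 mm off TCP along the rack's long axis, so I'll compensate.

Emit:
send_rows:
  targets:
    - {"offset": [-0.8, 2.3, 0], "spin": 0}
    - {"offset": [-2, 6, 0], "spin": 0}
    - {"offset": [-3.3, 9.6, 0], "spin": 0}
    - {"offset": [-4.6, 13.2, 0], "spin": 0}
    - {"offset": [-5.5, 15.8, 0], "spin": 0}
    - {"offset": [-5.75, 16.5, 0], "spin": 0}
    - {"offset": [-5.75, 16.5, 0], "spin": 0}
    - {"offset": [-5.75, 16.5, 0], "spin": 0}

```text
time_s: 21.83
eef_pos: [410.7, 260.1, 132.6]
ee_rot: [-0.0, 0.838, 0.546, -0.001]
force: [-0.2, -0.7, -0.5]
grip_width: 0.443
grip_force: 35.3
```

```bash
python3 - <<'E'
from h import *
s,im,d=snap('top'); P=cloud('top',s,d); print(np.round(s['eef_pos'],1))
f=snap('wrist','w12.png')
E
```

```text
[410.7 260.1 132.6]
```

View pics/w12.png

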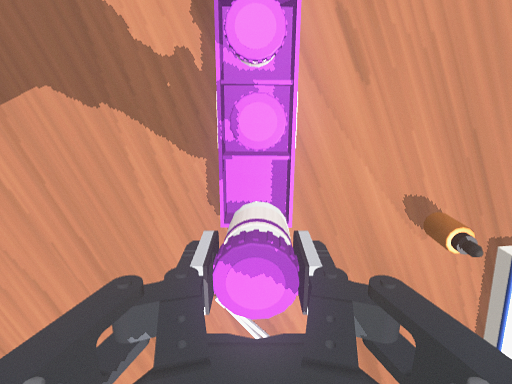

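The two stored jars are upright at (256,27) and (258,122). The held jar (256,268) is in line for the near bay. Lower it.

Emit:
send_rows:
  targets:
    - {"offset": [0, 0, -2], "spin": 0}
    - {"offset": [0, 0, -4.5], "spin": 0}
    - {"offset": [0, 0, -6.5], "spin": 0}
    - {"offset": [0, 0, -8], "spin": 0}
    - {"offset": [0, 0, -9], "spin": 0}
    - {"offset": [0, 0, -9.4], "spin": 0}
    - {"offset": [0, 0, -9.4], "spin": 0}
    - {"offset": [0, 0, -9.4], "spin": 0}

```text
time_s: 22.6
eef_pos: [411.6, 260.4, 40.3]
ee_rot: [0.0, 0.838, 0.545, 0.0]
force: [-0.5, 0.8, -0.4]
grip_width: 0.443
grip_force: 35.3
```

Emit:
send_rows:
  targets:
    - {"offset": [0, 0, -0.1], "spin": 0}
    - {"offset": [0, 0, -0.2], "spin": 0}
    - {"offset": [0, 0, -0.27], "spin": 0}
    - {"offset": [0, 0, -0.27], "spin": 0}
    - {"offset": [0, 0, -0.27], "spin": 0}

```text
time_s: 23.02
eef_pos: [411.5, 260.8, 37.7]
ee_rot: [0.0, 0.838, 0.545, 0.001]
force: [-0.3, -0.8, 5.5]
grip_width: 0.446
grip_force: 35.7
```

Emit:
send_rows:
  targets:
    - {"offset": [0, 0, 0], "spin": 0}
    - {"offset": [0, 0, 0], "spin": 0}
    - {"offset": [0, 0, 0], "spin": 0}
    - {"offset": [0, 0, 0], "spin": 0}
    - {"offset": [0, 0, 2], "spin": 0}
    - {"offset": [0, 0, 5], "spin": 0}
    - {"offset": [0, 0, 8], "spin": 0}
    - {"offset": [0, 0, 8], "spin": 0}
  grip: 0.65

```text
time_s: 23.68
eef_pos: [413.3, 261.5, 121.8]
ee_rot: [0.001, 0.838, 0.546, 0.004]
force: [0.8, -0.0, 0.4]
grip_width: 0.649
grip_force: 0.0
```

Emit:
send_rows:
  targets:
    - {"offset": [1, -2.4, 0], "spin": 0}
    - {"offset": [2.4, -5.9, 0], "spin": 0}
    - {"offset": [3.8, -9.4, 0], "spin": -0.05}
    - {"offset": [5.2, -12.9, 0], "spin": -0.1}
    - {"offset": [6.6, -16.4, 0], "spin": -0.15}
    - {"offset": [8, -19.9, 0], "spin": -0.2}
    - {"offset": [9.4, -23.4, 0], "spin": -0.25}
    - {"offset": [10.8, -26.9, 0], "spin": -0.275}

```text
time_s: 24.35
eef_pos: [519.3, -10.2, 116.6]
ee_rot: [-0.0, 0.906, 0.424, -0.0]
force: [0.1, 0.5, 0.4]
grip_width: 0.655
grip_force: 0.0
```

Emit:
send_rows:
  targets:
    - {"offset": [1.4, -3.5, 0], "spin": 0}
    - {"offset": [2.8, -7, 0], "spin": 0}
    - {"offset": [4.2, -10.5, 0], "spin": 0}
    - {"offset": [5.6, -14, 0], "spin": 0}
    - {"offset": [7, -17.5, 0], "spin": 0}
    - {"offset": [8.3, -20.5, 0], "spin": 0}
    - {"offset": [8.6, -20.9, 0], "spin": 0}
    - {"offset": [8.6, -20.9, 0], "spin": 0}

```text
time_s: 25.02
eef_pos: [605.0, -218.9, 115.8]
ee_rot: [-0.0, 0.905, 0.424, -0.0]
force: [0.6, 0.9, 0.5]
grip_width: 0.651
grip_force: 0.0
```

```bash
python3 j.py 434 312 1.151; python3 w.py w13.png 52 72 40 606 -217
```

```text
tcp [ 605.  -218.9  115.8]
bay -59 floor n 58 z 2.5
bay 0 floor n 210 z 2.7
bay 59 floor n 172 z 2.8
jar in bay -59 local long/short [-57.4   0.7] ztop 63.4 203
jar in bay 0 local long/short [-1.6 -0.4] ztop 63.2 300
jar in bay 59 local long/short [57.3  1.3] ztop 63.3 307
wall short extents [-32.1  32.3] long [-61.1 101.1]
t 25.0667 tcp [ 604.7 -217.4  116. ] yaw -0.693 grip 0.6491787796839353 0.0 F [-0.1  0.5 -0.5]
mean [ 609.8 -217.    61.8] circ [ 608.8 -218.7] 20.5 2545
```

View pics/w13.png

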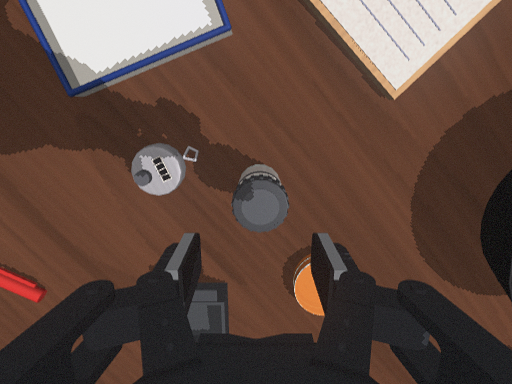

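All three purple jars sit well. The grey jar's cap (260,204) is centred between the fingers, with the weight (158,170) and orange dish (318,288) clear. Grasp.

Emit:
send_rows:
  targets:
    - {"offset": [0.2, 0, -2], "spin": 0}
    - {"offset": [0.2, 0, -5], "spin": 0}
    - {"offset": [0.2, 0, -7], "spin": 0}
    - {"offset": [0.2, 0, -8.1], "spin": 0}
    - {"offset": [0.2, 0, -8.2], "spin": 0}
    - {"offset": [0.2, 0, -8.2], "spin": 0}
    - {"offset": [0.2, 0, -8.2], "spin": 0}

```text
time_s: 25.7
eef_pos: [607.7, -217.3, 36.6]
ee_rot: [0.001, 0.905, 0.426, 0.001]
force: [0.5, -0.2, 1.1]
grip_width: 0.65
grip_force: 0.0
```

Emit:
send_rows:
  targets:
    - {"offset": [0, 0, 0], "spin": 0}
    - {"offset": [0, 0, 0], "spin": 0}
    - {"offset": [0, 0, 0], "spin": 0}
    - {"offset": [0, 0, 0], "spin": 0}
    - {"offset": [0, 0, 0], "spin": 0}
    - {"offset": [0, 0, 0], "spin": 0}
  grip: 0.25

```text
time_s: 26.2
eef_pos: [607.7, -217.6, 36.6]
ee_rot: [0.001, 0.905, 0.425, 0.001]
force: [-0.4, 0.8, 7.0]
grip_width: 0.443
grip_force: 34.6
```

Emit:
send_rows:
  targets:
    - {"offset": [0, 0, 1], "spin": 0}
    - {"offset": [0, 0, 3], "spin": 0}
    - {"offset": [0, 0, 6], "spin": 0}
    - {"offset": [0, 0, 9], "spin": 0}
    - {"offset": [0, 0, 10], "spin": 0}
    - {"offset": [0, 0, 10], "spin": 0}
    - {"offset": [0, 0, 10], "spin": 0}

```text
time_s: 26.78
eef_pos: [606.8, -217.2, 134.6]
ee_rot: [-0.0, 0.905, 0.425, -0.0]
force: [-0.4, -0.9, -1.5]
grip_width: 0.443
grip_force: 35.2
```

```bash
python3 j.py 438 -323 0.876
```

```text
tcp [ 606.8 -217.2  134.6]
bay -59 floor n 147 z 2.5
bay 0 floor n 390 z 2.3
jar in bay -59 local long/short [-58.4   0.5] ztop 62.8 297
wall short extents [-31.9  32.2] long [-101.5   31.3]
```

Emit:
send_rows:
  targets:
    - {"offset": [-2.2, -1, 0], "spin": 0}
    - {"offset": [-5.5, -2.5, 0], "spin": 0}
    - {"offset": [-9, -4.2, 0], "spin": 0}
    - {"offset": [-12, -5.6, 0], "spin": 0}
    - {"offset": [-13.1, -6.05, 0], "spin": 0}
    - {"offset": [-13.1, -6.05, 0], "spin": 0}
    - {"offset": [-13.1, -6.05, 0], "spin": 0}

```text
time_s: 27.42
eef_pos: [476.0, -277.7, 134.2]
ee_rot: [-0.001, 0.905, 0.425, -0.0]
force: [-0.2, 0.2, 0.5]
grip_width: 0.443
grip_force: 35.3
```

Emit:
send_rows:
  targets:
    - {"offset": [0, 0, -2], "spin": 0}
    - {"offset": [0, 0, -4.5], "spin": 0}
    - {"offset": [0, 0, -5.5], "spin": 0}
    - {"offset": [0, 0, -5.5], "spin": 0}
    - {"offset": [0, 0, -5.5], "spin": 0}

```text
time_s: 27.83
eef_pos: [476.7, -277.4, 79.9]
ee_rot: [-0.0, 0.905, 0.426, -0.0]
force: [0.1, -0.7, -0.6]
grip_width: 0.441
grip_force: 35.3
```

```bash
python3 w.py w14.png 52 120 40 476 -278
```

```text
t 27.8333 tcp [ 476.7 -277.4   79.9] yaw -0.691 grip 0.4409145764634405 35.28766930103302 F [ 0.1 -0.7 -0.6]
mean [ 481.  -273.7  101.5] circ [ 481.4 -273.1] 32.7 10154
```

View pics/w14.png

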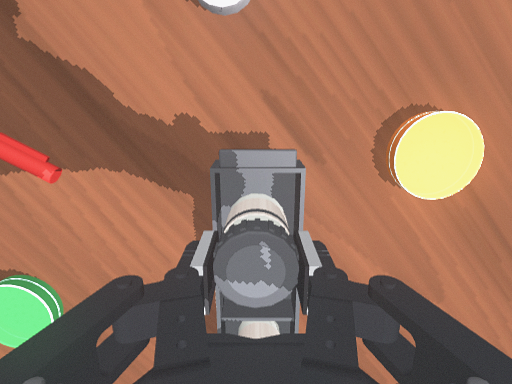

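The grey jar (256,265) is centred over the end bay. Lower it.

Emit:
send_rows:
  targets:
    - {"offset": [0, 0, -1.5], "spin": 0}
    - {"offset": [0, 0, -2.8], "spin": 0}
    - {"offset": [0, 0, -3.5], "spin": 0}
    - {"offset": [0, 0, -3.7], "spin": 0}
    - {"offset": [0, 0, -3.8], "spin": 0}
    - {"offset": [0, 0, -3.8], "spin": 0}

```text
time_s: 28.38
eef_pos: [476.4, -278.1, 42.7]
ee_rot: [0.001, 0.905, 0.425, 0.0]
force: [-0.1, -0.4, 0.7]
grip_width: 0.443
grip_force: 35.3
```

Emit:
send_rows:
  targets:
    - {"offset": [0, 0, -0.1], "spin": 0}
    - {"offset": [0, 0, -0.2], "spin": 0}
    - {"offset": [0, 0, -0.2], "spin": 0}
    - {"offset": [0, 0, -0.2], "spin": 0}

```text
time_s: 28.72
eef_pos: [476.1, -277.9, 40.2]
ee_rot: [0.0, 0.905, 0.425, 0.0]
force: [0.3, 0.0, -0.4]
grip_width: 0.441
grip_force: 35.3
```

Emit:
send_rows:
  targets:
    - {"offset": [0, 0, -0.1], "spin": 0}
    - {"offset": [0, 0, -0.17], "spin": 0}
    - {"offset": [0, 0, -0.17], "spin": 0}
    - {"offset": [0, 0, -0.17], "spin": 0}

```text
time_s: 29.05
eef_pos: [476.3, -278.1, 39.5]
ee_rot: [0.001, 0.905, 0.425, 0.0]
force: [-2.2, 2.2, 11.1]
grip_width: 0.443
grip_force: 36.2
```

Emit:
send_rows:
  targets:
    - {"offset": [0, 0, 0], "spin": 0}
    - {"offset": [0, 0, 0], "spin": 0}
    - {"offset": [0, 0, 0], "spin": 0}
    - {"offset": [0, 0, 0], "spin": 0}
    - {"offset": [0, 0, 2], "spin": 0}
    - {"offset": [0, 0, 5], "spin": 0}
    - {"offset": [0, 0, 9], "spin": 0}
    - {"offset": [0, 0, 12], "spin": 0}
  grip: 0.65

```text
time_s: 29.72
eef_pos: [476.2, -278.0, 160.8]
ee_rot: [0.001, 0.905, 0.425, 0.0]
force: [-0.2, -0.5, 0.6]
grip_width: 0.652
grip_force: 0.0
```

Emit:
send_rows:
  targets:
    - {"offset": [-2, 2.5, 1], "spin": 0}
    - {"offset": [-4, 5.5, 2], "spin": 0}
    - {"offset": [-6, 9, 2], "spin": 0}
    - {"offset": [-8, 12, 2], "spin": 0}
    - {"offset": [-9, 15, 2], "spin": 0}
    - {"offset": [-9, 15, 2], "spin": 0}
    - {"offset": [-9, 15, 2], "spin": 0}

```text
time_s: 30.3
eef_pos: [385.9, -127.1, 178.6]
ee_rot: [0.0, 0.905, 0.426, 0.0]
force: [1.0, 0.3, -0.2]
grip_width: 0.652
grip_force: 0.0
```

```bash
python3 j.py 438 -323 0.876;python3 j.py 434 312 1.151; python3 - <<'E'
from h import *
s,im,d=snap('top','end.png'); P=cloud('top',s,d)
for lo,hi in((26,40),(14,23)):
    m=(np.hypot(P[...,0]-634,P[...,1]+6)<36)&(P[...,2]>lo)&(P[...,2]<hi); Q=P[m]
    print(np.round(cv2.minEnclosingCircle(Q[:,:2].astype(np.float32))[0],1),np.median(Q[:,2]),Q[:,2].std())
E
```

```text
tcp [ 385.9 -127.1  178.6]
bay -59 floor n 91 z 2.3
bay 0 floor n 69 z 2.7
bay 59 floor n 33 z 2.5
jar in bay -59 local long/short [-58.4   0.6] ztop 63.0 298
jar in bay 59 local long/short [59.4 -3.2] ztop 63.6 195
wall short extents [-32.   31.8] long [-101.6  100.3]
tcp [ 386.3 -128.   178.6]
bay -59 floor n 201 z 2.4
bay 0 floor n 208 z 2.7
bay 59 floor n 180 z 2.7
jar in bay -59 local long/short [-61.8  -0.6] ztop 63.4 277
jar in bay 0 local long/short [-1.4 -0.4] ztop 63.5 299
jar in bay 59 local long/short [57.5  1.2] ztop 63.1 304
wall short extents [-31.9  32.2] long [-101.7  100.6]
[632.4  -5. ] 30.154055842351568 1.7568703724190122
[634.  -5.] 18.098160193362673 1.8637306558250488
```

View pics/end.png

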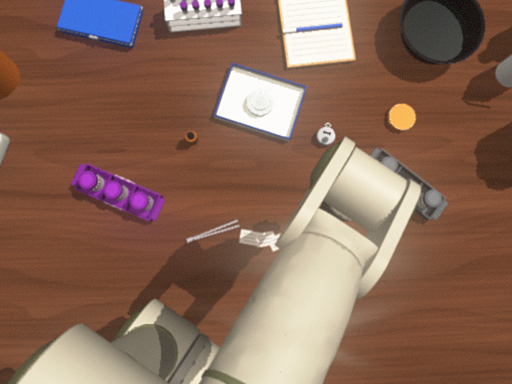

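The final view shows three purple jars in the purple rack and the dish stack centred in the tray at (260,102). Both grey jars are in the grey rack, and the arm is clear of everything. Handing in.

```bash
python3 -c "
from rig import ctrl
print(ctrl.finish_job())"
```

```text
the job is handed in; nothing more can be done
None
```

The job is handed in at about 30 s with no verdict returned: my last measurements show all five samples put away, with both purple jars and the grey jar in free bays of their racks and the small dish within about 2 mm of centre on the large dish in the tray.

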